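# Pulse the coffee grinder by its bayonet lid

## Robot

A 6-joint arm with a two-finger parallel gripper is mounted at the origin on a cart in front of the work surface, level with it; the furniture and walls round the work are solid. World frame = base frame: x ahead of the robot, y to its left, z up, the work surface at z = 0. Lengths are in mm, angles in rad, forces in N, time in s.
With the tool pointing down it reaches from about 275 to 875 mm from the base axis. Payload 12.5 kg.
Tool frame: the origin (TCP) lies midway between the tips of the shut fingers; the grasp point (between the pads) lies behind it (r.grip_point_offset is the z of the grasp point in the tool frame, in mm); z points along the fingers, y is the line along which they close (so a half turn about z gives the same grasp; the last joint's range is limited). The gripper opens to 85 mm and grips with 20 to 120 N. Pads are 22 mm wide; open, the fingers measure 114 mm over their backs; the gripper's body (76 mm by 85 mm) begins 54 mm behind the grasp point. The pads swing forward as they close: fully open they stand 13 mm farther back than shut.
Start: joints at [-0.085, 0.351, 1.652, -0, 1.139, -0.085], TCP at [549.986, 0.027, 231.29] pointing down, gripper open.
Joint ranges: [-2.75, 2.75], [-0.79, 2.1], [0.01, 2.65], [-1.57, 4.71], [0.07, 3.14], [-2.87, 2.87]. Speed limits (rad/s): [2.22, 2.22, 2.79, 3.14, 3.14, 3.14].

## Interface

Orientations are given as a rotation vector (axis times angle).
In Python, from station import r gives the robot as it stands. The module is installed in compiled form; this text tells all that it offers.
- The arm moves only by the shell command python3 -m jog 'ROWS'. ROWS is JSON, a list of rows, each a list of 7 numbers: the shift along the tool's x, y, z in cm, then the turn, a rotation vector about the tool's x, y, z in rad, then the opening, from 0 (shut) to 1 (fully open). In form: [[tx, ty, tz, rx, ry, rz, grip], ...]. A call has 1 to 10 rows; each row shifts and turns the commanded pose from where the row before left it, along the tool's axes as they then stand; what a row does not reach is not made up. A row lasts 1/12 s, in which the tool goes at most 41.7 mm and 7.16 degrees, less where a joint would pass 70% of its speed; a pose out of reach is approached as far as the arm can. A call is refused whole if a number of a shift passes 4.17 or a number of a turn 0.125, either way. A call with a gripper value outside its range is refused whole. The fingers move at their own pace and stop on an object; the grip force is fixed at half the most. Time passes only in rows, so rows that do not move let the fingers close. It gives the time, the measured TCP pose, the force, the opening and the grip force at its end, in the units of the state.
- r.state(): the state, without advancing time (a new reading comes with each control period).
- r.grab_frame(name): name is "scene" or "side" or "wrist"; returns a dict with "pixels" (400x640x3 uint8, red, green, blue), "vertical_fov" (degrees; the focal length in pixels is half the picture's height over the tangent of half this angle, whatever the lens; pixels are square), "cx", "cy" (the principal point, pixels), "rvec" (rotation vector, rad) and "tvec" (3), from world to camera coordinates, as OpenCV has them. Camera axes: x right, y down, z forward; pixel columns grow to the right and rows downward; lengths in mm; the calibration is good to about 2 mm. The wrist camera is an equidistant fisheye: a pixel r from the principal point sees the ray r / f radians off the axis. A picture is of the moment at which its call begins. There is no depth.
- r.finish_job(): hands the job in; it is judged then, once.
Trained networks look in the newest picture that a camera, given by its name, has taken for a name from the list of things; names that differ only in an ending like _2 or _b are one class to them, and where a whole thing is asked for, a point or a joint stands for the part that bears it (a point fixed in the world has none). Each returns a list of dicts, best first, with "p" (0 to 1); they miss things now and then, are a little off and sometimes report something else, mostly with a low value. They report only what shows in the picture. A call takes as long as a camera call. They do not tell look-alikes from the thing itself.
- r.regions_of(camera, name): "pixels" (400x640 bool, what is visible of it).
- r.place_of(camera, name): "centre" ([x, y, z] in mm, in the coordinates of the camera as it stood for that picture, good to about 4 mm: a listed point, or the origin of a listed thing).
The state is a dict: "time": time; "joint_positions": joint angles; "joint_velocities": joint speeds; "joint_torque": joint torques, N m; "ee_pos": TCP position; "orientation": TCP orientation; "ft_force": force on the tool from outside, world axes, zero at the start; "wrist_torque": the same for the moment, N m; "width": finger opening in mm; "gripper_force": force on a finger pad.
Only numpy, scipy, OpenCV 4.12 (cv2) and the standard library are available. Lean on these libraries where they do the work, as an engineer would, in place of code of your own. Each camera call takes 0.05 s, during which the arm holds its last target. There are 200 camera calls.

## Task

Grind a short dose of coffee: first push the lilac measuring cup that stands in front of the grinder along the worktop, without lifting it, until it stands under the grinder's spout. Then set the loose bayonet lid fully home in the hopper and twist it clockwise against its spring to the pulse position, its pointers at the orange marks halfway to the lock, and finish still holding it there, because the grinder runs only while it is held. Never turn it on into the lock at the red marks, and leave the steel shaker, the mug and the teaspoon where they are.

Things in the scene. Friction and masses are not known exactly. Their poses are not given: they have to be found in the camera images.
- grinder: Cream coffee grinder, fixed. Origin at worktop height under the vertical hopper axis; -x points out of its front, the spout side, roughly towards the robot. Column x -25 to +65 mm, y +-52; on it a head x -87 to +70, y +-57, z 118 to 175 mm overhangs to the front over bare worktop. On top a clear hopper ends in a black collar, 112 mm outside diameter, top at z = 230 mm.
- spout (a point): Outlet of the black conical spout under the front of the head, 64 mm in front of the hopper axis, 92 mm above the worktop. The cup is to stand under it; a cup whose rim touches the column stands within 4 mm of it.
- mouth (a point): Centre of the collar's top face, 230 mm above the worktop. Opening 74 mm wide inside a 4 mm thick ledge, with two notches 15.5 mm wide at the grinder's front and back (on its x axis, white marks): the lid's lugs pass down there, then turn below the ledge. Play for the lid: about 2 mm to each side, 5 degrees of yaw either way.
- pulse_mark (a point): Front orange mark on the collar's top, 52 mm from the axis, 45 degrees clockwise (from above) from the front white mark; its twin is half a turn round. The lid's pointers stand here in the pulse position. The red lock marks are at 88 degrees.
- lid: Loose grey bayonet lid, 96 mm across, 56 mm high, 0.12 kg, grip up. Origin at the centre of its underside, z up. Spigot 70 mm across, 14 mm long, lower edge tapered to 61 mm; two lugs on it along +x and -x, 8 mm wide, out to 42 mm from the axis, 3 to 8 mm above the underside; cap at 14 to 22 mm. Fully home the underside is 14 mm below the collar's top; with lugs on the ledge it is 11 mm higher.
- lid_grip (a point): On the lid's axis 48 mm above its underside, 26 mm above the cap, in the upper part of the black bar grip: bar along the lid's x, 62 mm long, 16 mm thick, 22 to 56 mm above the underside. White pointers at both bar ends, in line with the lugs; the lid fits either way round (half-turn symmetry). Axes as the lid's.
- run_ring (a joint): Angle of the sprung ring in the collar, rad, 0 at rest, growing clockwise from above. The seated lid's lugs meet it 0.12 rad from the notches and carry it along: lid twist = reading + 0.12; pulse position 0.66. It springs back when let go (0.05 N m at first, 0.15 at pulse). From 1.05 sprung detents resist; past 1.2 the lid clicks into the lock.
- measuring_cup: Lilac open cup, 80 mm high, 72 mm across the rim, about 60 mm across its lower 65 mm, 0.11 kg (varies), upright on the worktop. Origin at the centre of its underside, z up.
- steel_shaker: Closed round steel cocoa shaker, 61 mm across, 86 mm high; a bystander. Origin at the centre of its underside.
- mug_1: Small cream mug, 63 mm across plus handle, 51 mm high; a bystander. Origin at the centre of its underside.
- teaspoon_1: Steel teaspoon lying flat, 132 mm long, 26 mm wide; a bystander. Origin at its centre underneath.
There are look-alikes about, which are no part of the job. What is shaped like the measuring_cup but green is not meant.

How it is judged (in metres and radians):
On the way, in this order (a step that is already met when the one before it is completed fails the run):
1. the cup stands upright under the spout (horizontal distance between measuring_cup and spout below 0.018 m and angle between measuring_cup's own z axis and vertical below 0.1 rad and linear speed of measuring_cup below 0.02 m/s), for 0.2 s.
2. the lid is fully home in the hopper, lugs in their notches, not yet twisted (horizontal distance between lid and mouth below 0.005 m and z of lid in the frame of mouth below -0.0105 m and angle between the x axis of lid and the x axis of grinder, either way round below 0.25 rad and value of joint run_ring below 0.15 rad), for 0.1 s.
3. the lid is twisted to the pulse position and held there (value of joint run_ring above 0.43 rad and angle between the x axis of lid and the x axis of grinder, either way round between 0.57 and 1 rad and z of lid in the frame of mouth below -0.0105 m), for 1 s.
At the end, for the whole second after the job is handed in: The cup stands upright on the worktop with its axis within 18 mm of the spout's; the lid is fully home (within 3.5 mm in height, 5 mm sideways), twisted clockwise by 45 degrees give or take 12 from the notches, and the fingers are holding it there against the spring (all of step 3 and value of joint run_ring below 0.9 rad and horizontal distance between lid and mouth below 0.005 m and contact force between the fingers and lid above 1 N and horizontal distance between measuring_cup and spout below 0.018 m and height (world z) of measuring_cup below 0.006 m and angle between measuring_cup's own z axis and vertical below 0.1 rad); the arm keeps its last pose, push and grip.
It fails at once if the lid is turned on into the lock click (value of joint run_ring above 1.25 rad).
It fails at once if the cup is lifted off the worktop (height (world z) of measuring_cup above 0.015 m).
It fails at once if the cup is tipped over (angle between measuring_cup's own z axis and vertical above 0.5 rad).
It fails at once if the steel shaker, the mug or the teaspoon is moved (distance of any of steel_shaker, mug_1, teaspoon_1 from where it was at the start of the episode above 0.025 m).
It also fails if it takes over 67 s, if anything falls off the work surface, if the arm or the gripper's body presses on something with over 40 N, if the wrist force passes 120 N, or if a joint passes its speed limit or range.

## Working session

There is one attempt and no reset: what is moved stays moved. The work goes in short steps, Python scripts to look and compute and a shell command to move; the robot and the scene stay as the last step left them, time stands still between calls to the robot, and variables do not carry over. Pictures are saved under pics/ and viewed, at most 11 in all, crops included, and the job is handed in when it is done.

```bash
mkdir -p pics
cat > h.py <<'E'
import numpy as np, cv2
from station import r
from scipy.spatial.transform import Rotation as R
def frame(c):
    f=r.grab_frame(c); f['R']=R.from_rotvec(np.ravel(f['rvec'])).as_matrix(); f['t']=np.ravel(f['tvec']); f['f']=200/np.tan(np.radians(f['vertical_fov'])/2); return f
def save(f,n): cv2.imwrite('pics/'+n,f['pixels'][:,:,::-1])
def c2w(f,p): return f['R'].T@(np.array(p)-f['t'])
def ray(f,u,v,z,fish=False):
    d=np.array([(u-f['cx'])/f['f'],(v-f['cy'])/f['f'],1.])
    if fish:
        a=np.hypot(d[0],d[1]); d=np.array([d[0]/a*np.sin(a),d[1]/a*np.sin(a),np.cos(a)]) if a>1e-9 else d
    d=f['R'].T@d; o=-f['R'].T@f['t']; return o+d*(z-o[2])/d[2]
def proj(f,P,fish=False):
    p=f['R']@np.array(P,float)+f['t']
    if fish:
        a=np.arctan2(np.hypot(p[0],p[1]),p[2]); n=np.hypot(p[0],p[1]); q=p[:2]/n*a
    else: q=p[:2]/p[2]
    return q*f['f']+[f['cx'],f['cy']]
E
cat > a.py <<'E'
from h import *
import sys
for c in ['scene','side','wrist']:
    f=frame(c); save(f,sys.argv[1]+c+'.png')
    print(c,'cam at',(-f['R'].T@f['t']).round())
    for n in ['grinder','spout','mouth','pulse_mark','lid','lid_grip','measuring_cup','steel_shaker','mug_1','teaspoon_1']:
        for d in r.place_of(c,n)[:3]:
            w=c2w(f,d['centre']); print('  ',n,round(d['p'],2),w.round(1))
print(r.grip_point_offset,r.state())
E
python3 a.py s0
```

```text
scene cam at [-263.  553. 1421.]
   lid 0.64 [422.7 138.2  -4.3]
   lid_grip 0.82 [422.8 139.   45.9]
   measuring_cup 0.72 [ 461.7 -305.8   -4.4]
   steel_shaker 0.92 [459.3 273.6  -5.1]
side cam at [ 514. -863.  881.]
   grinder 0.96 [ 5.872e+02 -3.633e+02  5.000e-01]
   spout 0.68 [426.2 139.4  47.5]
   mouth 0.61 [ 587.3 -370.6  231. ]
   pulse_mark 0.65 [ 562.8 -315.   229. ]
   lid 0.63 [427.  137.5  -5.8]
   lid_grip 0.58 [427.9 135.4  46.2]
   measuring_cup 0.81 [ 471.2 -172.     1.3]
   measuring_cup 0.69 [ 457.7 -306.1   -1. ]
   steel_shaker 0.57 [4.576e+02 2.760e+02 2.000e-01]
   steel_shaker 0.38 [ 588.4 -365.1    1.6]
   mug_1 0.96 [460.4 -34.3   2.9]
   teaspoon_1 0.68 [378.4 -45.2   3.1]
   teaspoon_1 0.31 [456.6 277.7   1.5]
wrist cam at [551.  80. 375.]
   lid 0.61 [ 4.279e+02  1.431e+02 -2.000e-01]
   lid_grip 0.83 [428.8 136.8  49.6]
   measuring_cup 0.85 [ 469.7 -175.8   -2.1]
   mug_1 0.63 [458.1 -35.6   3.8]
   teaspoon_1 0.79 [376.7 -44.2   2.8]
-18.700000000000003 {'time': 1.65, 'joint_positions': array([-8.45818205e-02,  3.50715632e-01,  1.65182499e+00,  1.50792770e-05,
        1.13908312e+00, -8.45931389e-02]), 'joint_velocities': array([ 1.47786277e-03, -1.52500791e-04, -5.02603513e-04,  1.17690549e-03,
       -8.19907861e-04, -9.29405374e-05]), 'joint_torque': array([-8.23183873e-04, -5.06023443e+01, -2.91645741e+01, -1.06901059e-04,
        6.47055858e-04, -3.35521315e-05]), 'ee_pos': array([5.49978110e+02, 4.10709940e-02, 2.31271479e+02]), 'orientation': array([-2.22141286e+00, -2.22142399e+00,  1.50455473e-05]), 'ft_force': array([-0.23595844, -0.34903177,  0.51818945]), 'wrist_torque': array([ 0.00777523, -0.00201161,  0.02455231]), 'gripper_force': 0.0, 'width': 85.46237436724026}
```

View pics/s0side.png

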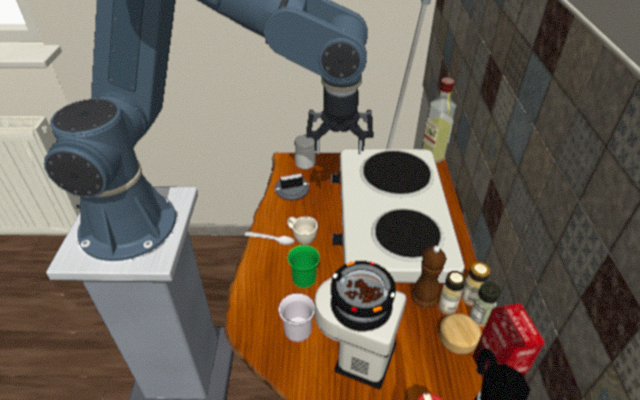

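View pics/s0scene.png

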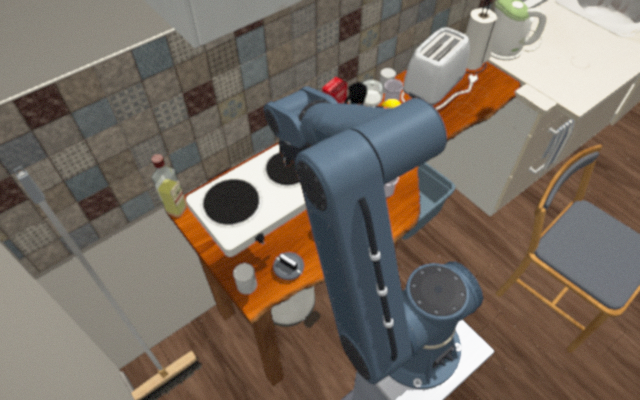

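The side picture shows the lilac cup at (297,317), the green look-alike at (303,265), the grinder at (362,310) and the lid at (291,186). The scene picture shows the lid at (289,265) and the shaker at (244,278). Next I move up in front of the grinder for a close view.

```bash
python3 -m jog '[[-3,-1.7,-1.4,0,0,0,0.4],[-3,-1.7,-1.4,0,0,0,0.4],[-3,-1.7,-1.4,0,0,0,0.4],[-3,-1.7,-1.4,0,0,0,0.4],[-3,-1.7,-1.4,0,0,0,0.4],[-3,-1.7,-1.4,0,0,0,0.4],[-3,-1.7,-1.4,0,0,0,0.4],[-3,-1.7,-1.4,0,0,0,0.4],[-3,-1.7,-1.4,0,0,0,0.4]]' 
python3 -m jog '[[0,0,0,0,0,0.12,0.4],[0,0,0,0,0,0.12,0.4],[0,0,0,0,0,0.12,0.4],[0,0,0,0,0,0.12,0.4],[0,0,0,0,0,0.12,0.4],[0,0,0,0,0,0.12,0.4],[0,0,0,0,0,0.12,0.4],[0,0,0,0,0,0.12,0.4],[0,0,0,0,0,0.12,0.4]]'
python3 -m jog '[[0,0,0,0,0,0.12,0.4],[0,0,0,0,0,0.12,0.4],[0,0,0,0,0,0.12,0.4],[0,0,0,0,0,0.12,0.4],[0,0,0,0,0,0.12,0.4],[0,0,0,0,0,0.12,0.4],[0,0,0,0,0,0.12,0.4],[0,0,0,0,0,0.12,0.4],[0,0,0,0,0,0,0.4]]'
python3 a.py s1
```

```text
time: 2.4
ee_pos: [395.8, -271.2, 358.2]
orientation: [2.221, 2.221, 0.0]
ft_force: [-0.3, 0.2, -0.2]
width: 34.2
gripper_force: 0.0
time: 3.15
ee_pos: [396.9, -270.0, 357.3]
orientation: [3.05, 0.754, 0.0]
ft_force: [-0.1, 0.4, -0.2]
width: 34.4
gripper_force: 0.0
time: 3.9
ee_pos: [397.0, -269.9, 357.3]
orientation: [-3.053, 0.739, -0.0]
ft_force: [0.3, -0.5, -1.0]
width: 34.3
gripper_force: 0.0
scene cam at [-263.  553. 1421.]
   mouth 0.73 [ 584.2 -362.2  229.5]
   pulse_mark 0.82 [ 562.8 -321.3  224.9]
   lid 0.76 [423.6 135.9  -1.6]
   lid_grip 0.71 [424.6 137.5  43.2]
   steel_shaker 0.97 [454.7 276.2  -2.5]
   mug_1 0.66 [455.8 -39.4  -4. ]
   teaspoon_1 0.5 [374.1 -39.8  -6.8]
side cam at [ 514. -863.  881.]
   grinder 0.9 [ 589.3 -362.3   -1.6]
   spout 0.42 [375.9 -43.9   2.6]
   mouth 0.73 [ 586.7 -365.8  230.1]
   mouth 0.63 [459.3 -32.8   1.2]
   pulse_mark 0.81 [ 562.2 -314.9  229.6]
   lid 0.85 [426.1 137.6  -5.1]
   lid 0.58 [ 584.5 -365.3  229.8]
   lid_grip 0.86 [427.4 138.7  45.3]
   measuring_cup 0.57 [ 471.3 -172.5    4.1]
   measuring_cup 0.56 [ 456.2 -305.5   
[... 590 characters left out ...]
, 'joint_positions': array([-6.94208065e-01,  1.13150903e-01,  1.64299461e+00,  9.11712510e-06,
        1.38545201e+00,  1.34580561e+00]), 'joint_velocities': array([ 0.00058308, -0.00132763,  0.00214531, -0.00112827,  0.00054977,
       -0.00012325]), 'joint_torque': array([ 1.39123778e-03, -3.94496334e+01, -3.24003875e+01,  2.14214065e-04,
        3.08886993e-04, -4.88985143e-05]), 'ee_pos': array([ 396.98501975, -269.95855107,  357.29890516]), 'orientation': array([-3.05551941e+00,  7.30302356e-01,  6.02565424e-07]), 'ft_force': array([ 0.2102532 , -0.27819594,  0.35347249]), 'wrist_torque': array([ 0.021297  ,  0.01411879, -0.0070611 ]), 'gripper_force': 0.0, 'width': 34.003254446895895}
```

View pics/s1wrist.png

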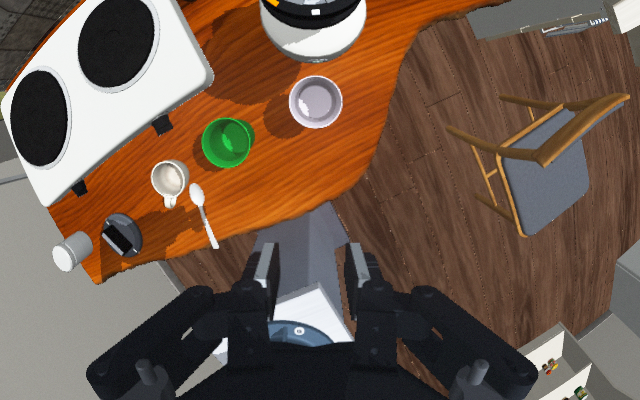

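The wrist picture shows the lilac cup at (316,101), the green cup at (228,142), the front white mark of the collar at (316,12) and an orange mark at (272,2). I'll turn these into positions and a yaw.

```bash
cat > b.py <<'E'
from h import *
f=frame('wrist')
for uv in [(316,12),(272,2)]: print(uv,ray(f,*uv,230,True).round(1))
print('cup rim',ray(f,316,101,80,True).round(1), ray(f,290,101,80,True).round(1),ray(f,342,101,80,True).round(1))
g=frame('side')
im=cv2.cvtColor(g['pixels'],cv2.COLOR_RGB2HSV)
m=proj(g,(586,-365,230)); print('mouth px',m)
x0,y0=int(m[0])-50,int(m[1])-45
c=im[y0:y0+90,x0:x0+100]
for nm,mask in [('orange',cv2.inRange(c,(8,150,150),(25,255,255))),('red',cv2.inRange(c,(0,170,110),(6,255,255))),('white',cv2.inRange(c,(0,0,190),(180,50,255)))]:
    n,l,s,ce=cv2.connectedComponentsWithStats(mask)
    for i in range(1,n):
        if 2<=s[i,4]<60:
            w=ray(g,ce[i][0]+x0,ce[i][1]+y0,230); d=w[:2]-[586,-365]
            if 44<np.hypot(*d)<62: print(nm,s[i,4],w.round(1),np.hypot(*d).round(1),np.degrees(np.arctan2(d[1],d[0])).round(1))
E
python3 b.py
```

```text
(316, 12) [ 536.9 -344.7  230. ]
(272, 2) [ 563.5 -315.6  230. ]
cup rim [ 463.9 -309.7   80. ] [ 479.9 -278.8   80. ] [ 448.4 -341.    80. ]
mouth px [363.94507189 285.92671189]
orange 20 [ 564.1 -315.5  230. ] 54.2 113.9
orange 2 [ 642.6 -371.9  230. ] 57.0 -6.9
orange 35 [ 604.5 -410.7  230. ] 49.3 -67.9
red 7 [ 602. -315.  230.] 52.5 72.3
red 18 [ 566.5 -411.3  230. ] 50.3 -112.8
white 13 [ 536.1 -342.8  230. ] 54.6 156.0
```

```bash
python3 -m jog '[[0,0.45,4,0,0,0,0.4],[0,0,4,0,0,0,0.4],[0,0,4,0,0,0,0.4],[0,0,4,0,0,0,0.4],[0,0,4,0,0,0,0.4],[0,0,4,0,0,0,0.4]]' 
python3 -m jog '[[0,0,0,0,0.1,0,0.4],[0,0,0,0,0.1,0,0.4],[0,0,0,0,0.1,0,0.4],[0,0,0,0,0.1,0,0.4],[0,0,0,0,0.1,0,0.4],[0,0,0,0,0.1,0,0.4],[0,0,0,0,0.1,0,0.4],[0,0,0,0,0,0,0.4]]'
python3 -c "from station import r;s=r.state();print(s['joint_positions'],s['ee_pos'],s['orientation'])"
```

```text
time: 6.15
ee_pos: [394.8, -273.9, 115.8]
orientation: [3.055, -0.73, 0.001]
ft_force: [0.7, 0.1, -1.2]
width: 33.9
gripper_force: 0.0
time: 6.82
ee_pos: [401.7, -266.6, 117.3]
orientation: [2.887, -0.671, 0.76]
ft_force: [0.5, 0.6, -0.5]
width: 34.2
gripper_force: 0.0
[-0.7868251   0.2724526   2.24647399  0.91532283  0.23914241  0.38548611] [ 401.72528871 -266.57051432  117.28566813] [ 2.88716425 -0.67139399  0.76037761]
```

```bash
python3 -m jog '[[0,0,0,0,-0.09,0,0.4],[0,0,0,0,-0.09,0,0.4],[0,0,0,0,0,0,0.4],[0,0,0,0,0,0,0.4]]'
cat > st.py <<'E'
from h import *
s=r.state(); M=R.from_rotvec(s['orientation']).as_matrix()
d=np.array([np.cos(np.radians(-26.9)),np.sin(np.radians(-26.9))]); p=s['ee_pos']
q=p[:2]-[397,-270]
print('q',s['joint_positions'].round(2)); print('tilt',np.degrees(np.arccos(-M[2,2])).round(1),'z',p[2].round(1),'along',(q@d).round(1),'left',(q@[-d[1],d[0]]).round(1),'y',M[:,1].round(3))
E
python3 st.py
```

```text
time: 7.15
ee_pos: [405.9, -264.4, 118.0]
orientation: [2.95, -0.672, 0.644]
ft_force: [-0.3, 0.8, 0.3]
width: 34.5
gripper_force: 0.0
q [-0.77  0.28  2.19  0.55  0.33  0.76]
tilt 24.2 z 118.0 along 5.4 left 9.0 y [-0.424 -0.904 -0.044]
```

```bash
cat > plan.py <<'E'
from h import *
import sys
def plan(P,M1):
    s=r.state(); M=R.from_rotvec(s['orientation']).as_matrix()
    print('shift cm (tool axes now)',(M.T@(np.array(P)-s['ee_pos'])/10).round(2),'turn',R.from_matrix(M.T@M1).as_rotvec().round(3))
def pose(along,left,z,tilt,h=-26.9):
    a=np.radians(h); d=np.array([np.cos(a),np.sin(a),0]); n=np.array([-d[1],d[0],0]); t=np.radians(tilt); u=np.array([0,0,1.])
    x=np.cos(t)*d+np.sin(t)*u; zz=np.sin(t)*d-np.cos(t)*u
    return np.array([397,-270,0])+along*d+left*n+z*u, np.c_[x,-n,zz]
if __name__=='__main__': plan(*pose(*map(float,sys.argv[1:])))
E
python3 plan.py 15 -4.5 110 12
```

```text
shift cm (tool axes now) [0.54 1.42 1.05] turn [-0.052 -0.21   0.016]
```

```bash
python3 -m jog '[[0.54,1.42,1.05,0,0,0,0.4],[0,0,0,-0.026,-0.105,0.008,0.4],[0,0,0,-0.026,-0.105,0.008,0.4],[0,0,0,0,0,0,0.4],[0,0,0,0,0,0,0.4]]'; python3 st.py; python3 plan.py 30 -4.5 32 12
```

```text
time: 7.57
ee_pos: [410.7, -277.0, 109.0]
orientation: [2.997, -0.693, 0.45]
ft_force: [0.1, -0.1, -0.9]
width: 34.0
gripper_force: 0.0
q [-0.75  0.34  2.08  0.26  0.46  1.06]
tilt 16.8 z 109.0 along 15.4 left -0.1 y [-0.434 -0.9   -0.033]
shift cm (tool axes now) [-0.81  0.73  7.78] turn [-0.037 -0.081  0.011]
```

```bash
python3 -m jog '[[0,0,0,-0.02,-0.04,0.005,0.4],[0,0,0,-0.02,-0.04,0.005,0.4],[-0.2,0.1,2,0,0,0,0.4],[-0.2,0.1,2,0,0,0,0.4],[-0.2,0.1,1.9,0,0,0,0.4],[-0.2,0.1,1.9,0,0,0,0.4],[0,0,0,0,0,0,0.4],[0,0,0,0,0,0,0.4]]'; python3 st.py; python3 plan.py 30 -4.5 32 12
```

```text
time: 8.23
ee_pos: [414.6, -284.3, 30.6]
orientation: [2.99, -0.717, 0.309]
ft_force: [-0.3, 0.4, 0.6]
width: 34.4
gripper_force: 0.0
q [-0.72  0.52  2.05  0.13  0.37  1.21]
tilt 11.8 z 30.6 along 22.1 left -4.8 y [-0.454 -0.891  0.003]
shift cm (tool axes now) [ 0.8  -0.03  0.03] turn [ 0.003  0.003 -0.001]
```

```bash
python3 -m jog '[[0.8,0,0.17,0,0,0,0.4],[0.6,0,0.13,0,0,0,0.4],[0.4,0,0.08,0,0,0,0.4],[0.4,0,0.08,0,0,0,0.4],[0.4,0,0.08,0,0,0,0.4],[0.4,0,0.08,0,0,0,0.4],[0.4,0,0.08,0,0,0,0.4],[0.4,0,0.08,0,0,0,0.4],[0.4,0,0.08,0,0,0,0.4],[0,0,0,0,0,0,0.4]]'; python3 st.py
python3 plan.py 80 -4.5 32 35
python3 - <<'E'
from h import *
for c in ['wrist','side']:
    f=frame(c); save(f,'p1'+c+'.png')
    for d in r.place_of(c,'measuring_cup'): print(c,d['p'],c2w(f,d['centre']).round(1))
E
```

```text
time: 9.07
ee_pos: [454.3, -305.0, 31.5]
orientation: [2.988, -0.717, 0.31]
ft_force: [-0.3, -0.0, -0.7]
width: 34.1
gripper_force: 0.1
q [-0.7   0.57  1.94  0.1   0.43  1.26]
tilt 11.9 z 31.5 along 66.9 left -5.3 y [-0.454 -0.891  0.005]
shift cm (tool axes now) [ 1.29 -0.08  0.22] turn [0.005 0.403 0.   ]
wrist 0.84 [ 470.6 -174.2   -3.9]
wrist 0.76 [ 481.7 -322.1   -3.6]
side 0.64 [ 472.9 -168.5    4.7]
side 0.6 [ 480.6 -316.7   -2. ]
side 0.45 [425.5 139.3  48.5]
```

View pics/p1wrist.png

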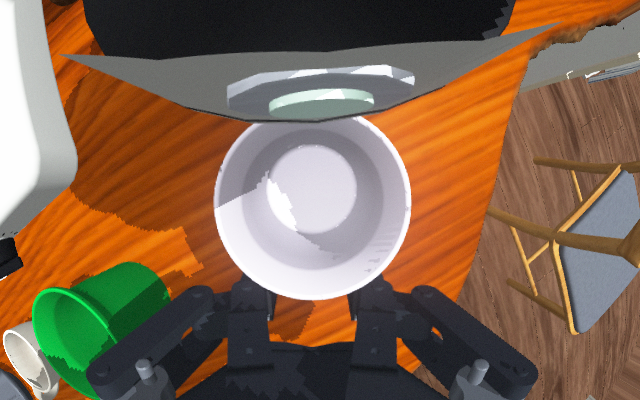

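The wrist picture shows the cup centred in the finger cradle, rim at (312,205), heading straight under the spout at (320,100). I'll keep pushing and tilt further so the gripper body clears the head.

```bash
python3 -m jog '[[0.3,0,0.06,0,0.03,0,0.4],[0.3,0,0.07,0,0.03,0,0.4],[0.3,0,0.08,0,0.03,0,0.4],[0.3,0,0.09,0,0.03,0,0.4],[0.3,0,0.1,0,0.03,0,0.4],[0.3,0,0.11,0,0.03,0,0.4],[0.3,0,0.12,0,0.03,0,0.4],[0.3,0,0.13,0,0.03,0,0.4],[0,0,0,0,0.02,0,0.4],[0,0,0,0,0,0,0.4]]'; python3 st.py
python3 plan.py 112 -4.5 32 28
python3 - <<'E'
from h import *
for c in ['wrist','side']:
    f=frame(c); save(f,'p2'+c+'.png')
    for d in r.place_of(c,'measuring_cup'): print(c,d['p'],c2w(f,d['centre']).round(1))
E
```

```text
time: 10.1
ee_pos: [475.4, -315.4, 31.2]
orientation: [2.873, -0.689, 0.675]
ft_force: [-0.6, 0.1, -0.5]
width: 33.9
gripper_force: 0.1
q [-0.72  0.58  2.04  0.95  0.13  0.4 ]
tilt 26.5 z 31.2 along 90.4 left -5.0 y [-0.454 -0.891  0.004]
shift cm (tool axes now) [ 1.97 -0.06  0.89] turn [ 0.004  0.026 -0.   ]
wrist 0.88 [ 498.3 -328.9   -2.1]
wrist 0.64 [ 472.3 -172.5   -4.8]
side 0.88 [ 474.7 -172.     6.5]
```

```bash
python3 -m jog '[[0.27,0,0.13,0,0,0,0.4],[0.27,0,0.13,0,0,0,0.4],[0.27,0,0.13,0,0,0,0.4],[0.27,0,0.13,0,0,0,0.4],[0.27,0,0.13,0,0,0,0.4],[0.27,0,0.13,0,0,0,0.4],[0,0,0,0,0,0,0.4],[0,0,0,0,0,0,0.4],[0,0,0,0,0,0,0.4]]'; python3 st.py
python3 - <<'E'
from h import *
for c in ['wrist','side','scene']:
    f=frame(c); save(f,'p3'+c+'.png')
    for d in r.place_of(c,'measuring_cup'): print(c,d['p'],c2w(f,d['centre']).round(1))
    for d in r.place_of(c,'spout'): print(' spout',c,d['p'],c2w(f,d['centre']).round(1))
E
```

```text
time: 11.05
ee_pos: [491.8, -323.8, 31.8]
orientation: [2.874, -0.688, 0.675]
ft_force: [-0.2, -0.3, -0.1]
width: 33.8
gripper_force: 0.1
q [-0.71  0.59  1.99  0.78  0.14  0.59]
tilt 26.5 z 31.8 along 108.9 left -5.1 y [-0.454 -0.891  0.004]
side 0.87 [ 471.1 -170.3    4.2]
side 0.75 [ 514.5 -335.1   -0. ]
```

View pics/p3wrist.png

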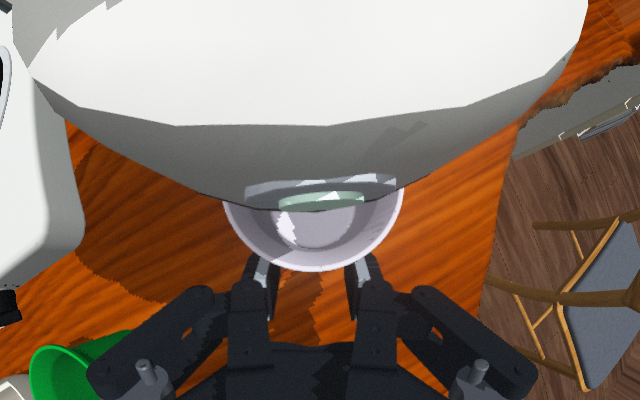

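The cup's rim at (313,230) sits mostly under the head, a few mm short of the spout axis, so I push 5 mm more. Then I back straight off and straighten up.

```bash
python3 -m jog '[[0.23,0,0.11,0,0,0,0.4],[0.23,0,0.11,0,0,0,0.4],[0.05,0,0.02,0,0,0,0.4],[0,0,0,0,0,0,0.4],[0,0,0,0,0,0,0.4],[-0.4,0,-0.2,0,0,0,0.4],[-1,0,-0.5,0,0,0,0.4],[-1.8,0,-0.9,0,0,0,0.4],[-2.7,0,-1.3,0,0,0,0.4],[-2.7,0,-1.3,0,0,0,0.4]]'; python3 st.py
python3 - <<'E'
from h import *
for c in ['wrist','side']:
    f=frame(c); save(f,'p4'+c+'.png')
    for d in r.place_of(c,'measuring_cup'): print(c,d['p'],c2w(f,d['centre']).round(1))
    for d in r.place_of(c,'spout'): print(' spout',c,d['p'],c2w(f,d['centre']).round(1))
    m=[ (x['p'],np.argwhere(x['pixels']).mean(0).round()) for x in r.regions_of(c,'measuring_cup')];print(m)
E
```

```text
time: 12.33
ee_pos: [441.0, -297.1, 31.5]
orientation: [2.877, -0.687, 0.678]
ft_force: [-0.5, -0.8, -0.6]
width: 34.3
gripper_force: 0.0
q [-0.74  0.54  2.13  1.39  0.12 -0.06]
tilt 26.5 z 31.5 along 51.5 left -4.3 y [-0.452 -0.892  0.001]
wrist 0.9 [ 473.4 -175.    -0.5]
wrist 0.63 [ 521.8 -342.5   -1.5]
 spout wrist 0.58 [ 524.7 -338.9   91.5]
[(0.86, array([ 76., 315.]))]
side 0.83 [ 5.205e+02 -3.364e+02  4.000e-01]
side 0.82 [ 4.722e+02 -1.681e+02 -4.000e-01]
[(0.82, array([264., 303.])), (0.76, array([338., 322.]))]
```

View pics/p4side.png

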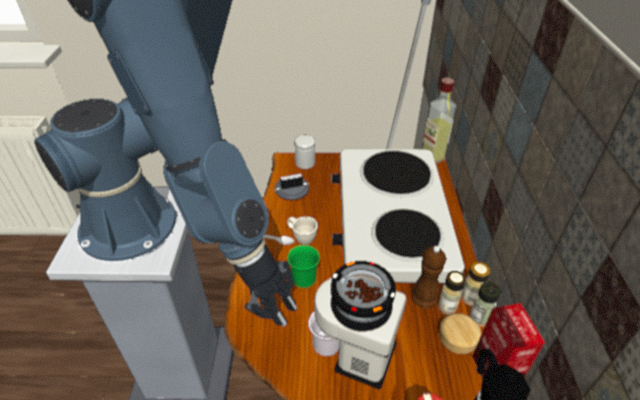

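The cup stands under the head (side picture, around (322,335)), measured about 5 mm from the spout axis. Next I rise, straighten, and go to the lid.

```bash
python3 -m jog '[[0,0,0,0,-0.1,0,0.4],[0,0,0,0,-0.1,0,0.4],[0.4,0,-2,0,-0.1,0,0.6],[0.3,0,-3,0,-0.1,0,0.8],[0,0,-3.5,0,-0.06,0,1],[0,0,-4,0,0,0,1],[0,0,-4,0,0,0,1],[0,0,-4,0,0,0,1],[0,0,-4,0,0,0,1],[0,0,0,0,0,0,1]]'; python3 st.py
cat > lid.py <<'E'
from h import *
f=frame('side'); g=frame('wrist'); save(g,'l.png')
for c,F in [('side',f),('wrist',g)]:
    for n in ['lid','lid_grip']:
        for d in r.place_of(c,n)[:1]: print(c,n,d['p'],c2w(F,d['centre']).round(1))
s=r.state(); M=R.from_rotvec(s['orientation']).as_matrix(); print(s['ee_pos'].round(1),M.round(3))
E
python3 lid.py
```

```text
time: 13.57
ee_pos: [392.1, -268.3, 228.8]
orientation: [2.991, -0.677, 0.561]
ft_force: [1.2, -1.8, 2.0]
width: 85.5
gripper_force: 0.0
q [-0.8   0.07  2.06  0.27  0.7   1.04]
tilt 20.8 z 228.8 along -5.1 left -0.7 y [-0.421 -0.905 -0.056]
side lid 0.7 [426.5 136.   -5.8]
side lid_grip 0.76 [425.8 138.4  45.6]
wrist lid 0.77 [430.4 141.3   2.3]
wrist lid_grip 0.78 [431.5 136.3  47.4]
[ 391.6 -266.4  220.6] [[ 0.844 -0.42   0.333]
 [-0.415 -0.905 -0.091]
 [ 0.34  -0.061 -0.939]]
```

```bash
python3 -c "
from plan import *
plan([427,138,240],np.diag([1.,-1,-1]))"
```

```text
shift cm (tool axes now) [-13.13 -38.21  -4.34] turn [ 0.016 -0.355 -0.441]
```

```bash
python3 -m jog '[[0,0,0,0.003,-0.07,-0.09,1],[0,0,0,0.003,-0.07,-0.09,1],[0,0,0,0.003,-0.07,-0.09,1],[0,0,0,0.003,-0.07,-0.09,1],[0,0,0,0.003,-0.07,-0.09,1],[0,0,0,0,0,0,1]]'; python3 -c "
from plan import *
plan([427,138,240],np.diag([1.,-1,-1]))"
```

```text
time: 14.37
ee_pos: [392.7, -266.8, 220.7]
orientation: [3.137, 0.022, 0.002]
ft_force: [-0.3, -0.3, -0.4]
width: 85.6
gripper_force: 0.0
shift cm (tool axes now) [  4.   -40.42  -2.1 ] turn [ 0.004 -0.002  0.014]
```

```bash
python3 -m jog '[[0.4,-4,-0.2,0,0,0,1],[0.4,-4,-0.2,0,0,0,1],[0.4,-4,-0.2,0,0,0,1],[0.4,-4,-0.2,0,0,0,1],[0.4,-4,-0.2,0,0,0,1],[0.4,-4,-0.2,0,0,0,1],[0.4,-4,-0.2,0,0,0,1],[0.4,-4,-0.2,0,0,0,1],[0.4,-4,-0.2,0,0,0,1],[0.4,-4,-0.2,0,0,0,1]]'; python3 -m jog '[[0,0,0,0,0,0,1],[0,0,0,0,0,0,1]]'; python3 lid.py
```

```text
time: 15.2
ee_pos: [427.5, 135.9, 239.3]
orientation: [3.137, 0.01, 0.01]
ft_force: [1.6, -0.6, 0.0]
width: 85.7
gripper_force: 0.0
time: 15.37
ee_pos: [427.6, 135.4, 239.1]
orientation: [3.137, 0.016, 0.009]
ft_force: [-0.4, 0.3, -0.4]
width: 85.1
gripper_force: 0.0
side lid 0.96 [428.9 139.1  -7.6]
side lid_grip 0.89 [426.2 138.9  43.2]
wrist lid 0.62 [ 524.5 -339.8   89.9]
wrist lid_grip 0.92 [430.1 137.3  51.5]
[428.2 132.7 239.9] [[ 1.     0.006  0.006]
 [ 0.006 -1.    -0.005]
 [ 0.006  0.005 -1.   ]]
```

View pics/l.png

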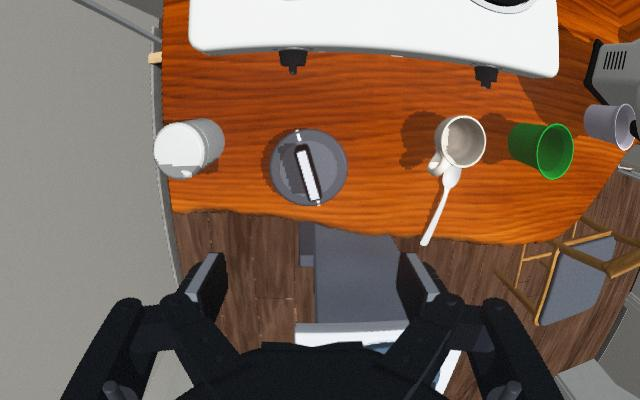

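The wrist picture shows the lid with its bar top running from about (302,146) to (314,201) and pointers at (298,135) and (319,204), plus the shaker at (188,150). I'll compute the bar's yaw and centre.

```bash
cat > yaw.py <<'E'
from h import *
f=frame('wrist'); save(f,'l2.png')
px=f['pixels'][115:220,260:360]; g=px.min(2)
m=(g>170).astype(np.uint8)
n,l,s,c=cv2.connectedComponentsWithStats(m)
for i in range(1,n):
    if s[i,4]<3: continue
    ys,xs=np.nonzero(l==i)
    for z in (22,56):
        W=np.array([ray(f,x+260,y+115,z,True)[:2] for x,y in zip(xs,ys)])
        e=np.linalg.svd(W-W.mean(0))[2][0] if len(W)>2 else [0,0]
        pr=(W-W.mean(0))@e
        print(s[i,4],c[i]+[260,115],'z',z,W.mean(0).round(1),'dir',np.degrees(np.arctan2(e[1],e[0])).round(1),'len',np.ptp(pr).round(1))
E
python3 yaw.py; python3 -c "
import cv2;i=cv2.imread('pics/l2.png')[115:220,250:370];cv2.imwrite('pics/l2c.png',cv2.resize(i,None,fx=5,fy=5,interpolation=cv2.INTER_CUBIC))"
```

```text
3 [295.33333333 130.33333333] z 22 [473.4 151.2] dir 135.4 len 1.7
3 [295.33333333 130.33333333] z 56 [476.6 149.6] dir 135.4 len 1.5
27 [297.07407407 137.62962963] z 22 [464.8 149.2] dir -164.6 len 8.9
27 [297.07407407 137.62962963] z 56 [468.8 147.8] dir -164.6 len 8.1
435 [306.11954023 175.48275862] z 22 [418.8 138.5] dir -163.6 len 61.4
435 [306.11954023 175.48275862] z 56 [427.2 138.1] dir -163.6 len 55.6
8 [316.875 201.875] z 22 [385.6 125.3] dir 142.2 len 3.6
8 [316.875 201.875] z 56 [397.  126.1] dir 142.2 len 3.2
```

View pics/l2c.png

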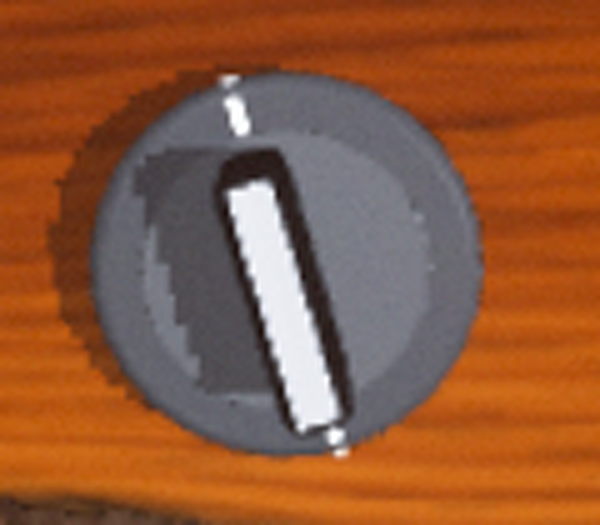

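The crop shows the bar and both pointers in one line: yaw about 16.5°, centre about (428,138). Grasping now.

```bash
cat > pd.py <<'E'
from plan import *
def down(x,y,z,h):
    a=np.radians(h);c,s=np.cos(a),np.sin(a); return [x,y,z],np.array([[c,s,0],[s,-c,0],[0,0,-1.]])
plan(*down(*map(float,sys.argv[1:])))
s=r.state(); print(s['ee_pos'].round(1),s['width'].round(1),s['gripper_force'],s['ft_force'].round(1),s['wrist_torque'].round(2),'q',s['joint_positions'].round(2))
E
python3 pd.py 428 138 80 16.5
python3 -m jog '[[0,-0.25,1,0,0,-0.1,1],[0,-0.25,2,0,0,-0.1,1],[0,0,3,0,0,-0.09,1],[0,0,4,0,0,0,1],[0,0,4,0,0,0,1],[0,0,2,0,0,0,1],[0,0,0,0,0,0,1]]';python3 pd.py 428 138 31 16.5
```

```text
shift cm (tool axes now) [-0.12 -0.6  16.  ] turn [ 0.006 -0.006 -0.281]
time: 16.3
ee_pos: [426.7, 136.8, 76.6]
orientation: [3.1, 0.464, -0.002]
ft_force: [-0.9, -0.3, -0.1]
width: 85.5
gripper_force: 0.0
shift cm (tool axes now) [ 0.17 -0.1   4.56] turn [0.006 0.002 0.009]Traceback (most recent call last):
  File "pd.py", line 5, in <module>
    s=r.state(); print(s['ee_pos'].round(1),s['width'].round(1),s['gripper_force'],s['ft_force'].round(1),s['wrist_torque'].round(2),'q',s['joint_positions'].round(2))
                                            ^^^^^^^^^^^^^^^^
AttributeError: 'float' object has no attribute 'round'
Traceback (most recent call last):
  File "pd.py", line 5, in <module>
    s=r.state(); print(s['ee_pos'].round(1),s['width'].round(1),s['gripper_force'],s['ft_force'].round(1),s['wrist_torque'].round(2),'q',s['joint_positions'].round(2))
                                            ^^^^^^^^^^^^^^^^
AttributeError: 'float' object has no attribute 'round'
```

```bash
sed -i "s/s\['width'\].round(1)/s['width']/" pd.py; python3 -m jog '[[0.15,-0.1,1.5,0.003,0,0.004,1],[0,0,1.5,0.003,0,0.004,1],[0,0,1.5,0,0,0,1],[0,0,0,0,0,0,0.5],[0,0,0,0,0,0,0.1],[0,0,0,0,0,0,0],[0,0,0,0,0,0,0],[0,0,0,0,0,0,0],[0,0,0,0,0,0,0]]';python3 pd.py 428 138 150 16.5
```

```text
time: 17.05
ee_pos: [430.8, 139.3, 35.9]
orientation: [3.108, 0.455, 0.009]
ft_force: [-3.2, -1.3, 11.3]
width: 14.6
gripper_force: 58.6
shift cm (tool axes now) [ -0.23   0.06 -11.41] turn [ 0.001 -0.006  0.003]
[430.8 139.3  35.9] 14.560847084723678 58.626049160957336 [-3.2 -1.3 11.3] [-0.22  0.7   0.08] q [ 0.21  0.5   2.04 -0.    0.59  1.49]
```

```bash
python3 -m jog '[[0,0,0,0,0,0,0.4],[0,0,0,0,0,0,0.4],[0,0,0,0,0,0,0.4],[0,0,0,0,0,0,0.4]]';python3 pd.py 428 138 31 16.5; python3 lid.py
python3 -c "
import cv2;i=cv2.imread('pics/l.png')[160:400,160:480];cv2.imwrite('pics/lc.png',cv2.resize(i,None,fx=2,fy=2,interpolation=cv2.INTER_CUBIC))"
```

```text
time: 17.38
ee_pos: [430.2, 139.2, 35.0]
orientation: [3.108, 0.455, 0.007]
ft_force: [0.7, -0.0, -0.4]
width: 34.3
gripper_force: 0.0
shift cm (tool axes now) [-0.25  0.05  0.4 ] turn [ 0.001 -0.004  0.003]
[430.2 139.2  35. ] 34.302010451712555 0.0 [ 0.7 -0.  -0.4] [ 0.03 -0.01 -0.01] q [ 0.21  0.51  2.04 -0.    0.59  1.49]
side lid_grip 0.68 [425.1 136.2  46.7]
wrist lid 0.75 [427.9 139.7  -0.8]
[430.2 139.2  35. ] [[ 0.958  0.287  0.004]
 [ 0.287 -0.958  0.   ]
 [ 0.004  0.001 -1.   ]]
```

View pics/lc.png

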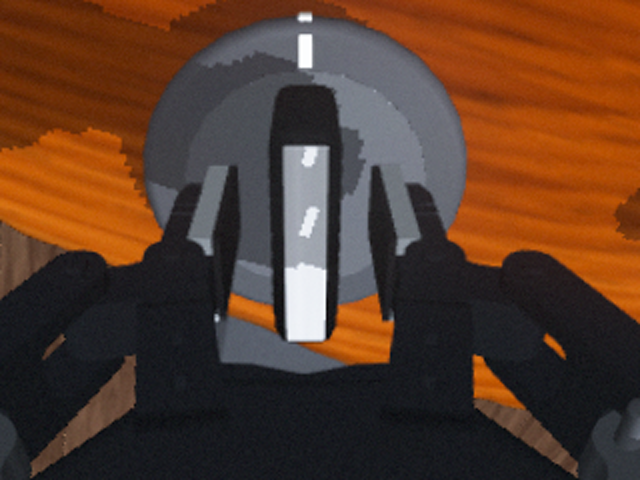

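The bar lies in line with the tool between the pads, but the grip was about 5 mm too high because the descent hadn't settled. I'll lower and grip again.

```bash
python3 -m jog '[[-0.22,0.05,0.45,0,0,0,0.4],[0,0,0,0,0,0,0.4],[0,0,0,0,0,0,0.3],[0,0,0,0,0,0,0.2],[0,0,0,0,0,0,0],[0,0,0,0,0,0,0],[0,0,0,0,0,0,0],[0,0,0,0,0,0,0]]';python3 pd.py 428 138 150 16.5
```

```text
time: 18.35
ee_pos: [428.4, 138.1, 30.6]
orientation: [3.108, 0.455, 0.008]
ft_force: [0.2, 0.4, 0.4]
width: 15.3
gripper_force: 58.8
shift cm (tool axes now) [ 1.000e-02  1.000e-02 -1.194e+01] turn [ 0.001 -0.005  0.003]
[428.4 138.1  30.6] 15.324140502385525 58.79015922546387 [0.2 0.4 0.4] [-0.07  0.    0.01] q [ 0.21  0.51  2.04 -0.    0.58  1.49]
```

```bash
python3 -m jog '[[0,0,-2,0,0,0,0],[0,0,-3.6,0,0,0,0],[0,0,-3.6,0,0,0,0],[0,0,-3.6,0,0,0,0],[0,0,-3.6,0,0,0,0],[0,0,-3.6,0,0,0,0],[0,0,-3.6,0,0,0,0],[0,0,-3.6,0,0,0,0],[0,0,-0.5,0,0,0,0],[0,0,0,0,0,0,0]]'
python3 -m jog '[[0,0,0,0,0,0.11,0],[0,0,0,0,0,0.11,0],[0,0,0,0,0,0.11,0],[0,0,0,0,0,0.11,0],[0,0,0,0,0,0.11,0],[0,0,0,0,0,0.11,0],[0,0,0,0,0,0,0]]'
python3 pd.py 584.3 -363.2 300 -22
```

```text
time: 19.18
ee_pos: [427.7, 138.2, 309.3]
orientation: [-3.108, -0.455, -0.014]
ft_force: [0.0, -0.2, -1.3]
width: 15.0
gripper_force: 58.7
time: 19.77
ee_pos: [426.4, 137.8, 305.5]
orientation: [-3.087, 0.584, -0.002]
ft_force: [0.4, -0.3, -1.2]
width: 15.0
gripper_force: 58.7
shift cm (tool axes now) [33.01 40.86  0.59] turn [-0.    -0.001  0.01 ]
[426.4 137.8 305.5] 14.996221141867995 58.65984499454498 [ 0.4 -0.3 -1.2] [-0.02 -0.01  0.02] q [ 0.21  0.09  1.8  -0.    1.26  2.15]
```

```bash
python3 -m jog '[[2.3,2.9,0,0,0,0,0],[2.3,2.9,0,0,0,0,0],[2.3,2.9,0,0,0,0,0],[2.3,2.9,0,0,0,0,0],[2.3,2.9,0,0,0,0,0],[2.3,2.9,0,0,0,0,0],[2.3,2.9,0,0,0,0,0]]'
python3 -m jog '[[2.3,2.9,0,0,0,0,0],[2.3,2.9,0,0,0,0,0],[2.3,2.9,0,0,0,0,0],[2.3,2.9,0,0,0,0,0],[2.3,2.9,0,0,0,0,0],[0,0,0,0,0,0,0],[0,0,0,0,0,0,0]]'
python3 pd.py 584.3 -363.2 300 -22
python3 - <<'E'
from h import *
f=frame('wrist'); save(f,'m1.png')
for n in ['mouth','grinder','pulse_mark','lid','lid_grip']:
    for d in r.place_of('wrist',n)[:1]: print(n,d['p'],c2w(f,d['centre']).round(1))
E
```

```text
time: 20.35
ee_pos: [503.7, -111.2, 306.2]
orientation: [-3.088, 0.57, -0.004]
ft_force: [1.3, 0.3, -0.7]
width: 15.1
gripper_force: 58.8
time: 20.93
ee_pos: [558.4, -287.4, 305.4]
orientation: [-3.086, 0.574, -0.002]
ft_force: [-0.1, 0.2, -1.2]
width: 15.0
gripper_force: 58.9
shift cm (tool axes now) [5.15 6.14 0.52] turn [-0.003 -0.001  0.016]
[ 558.4 -287.4  305.4] 15.034296066777204 58.92321825027466 [-0.1  0.2 -1.2] [ 0.03 -0.01 -0.  ] q [-0.55  0.44  1.34  0.    1.36  1.39]
mouth 0.96 [ 586.  -365.7  232.5]
grinder 0.17 [462.  272.9   1.4]
pulse_mark 0.57 [ 563.8 -319.3  227. ]
lid 0.62 [ 558.5 -284.2  272.8]
lid_grip 0.95 [ 558.  -288.1  324.6]
```

View pics/m1.png

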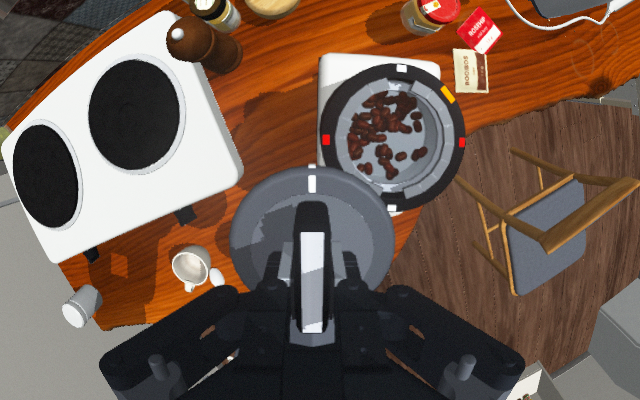

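This shows the collar marks clearly: white at (401,69) and (391,208), red at (326,139) and (462,142), orange at (449,94). The lid is held level with its pointers in line with the tool. I'll get the exact centre and yaw from the marks.

```bash
python3 - <<'E'
from h import *
f=frame('wrist')
hs=cv2.cvtColor(f['pixels'],cv2.COLOR_RGB2HSV)
def cen(u,v,lo,hi):
    w=hs[v-10:v+11,u-10:u+11]; m=cv2.inRange(w,lo,hi); y,x=np.nonzero(m); return ray(f,x.mean()+u-10,y.mean()+v-10,230,True)[:2],len(x)
W=((0,0,180),(180,60,255)); Rd=((0,150,100),(8,255,255))
b,n1=cen(401,69,*W); a,n2=cen(391,208,*W); c,n3=cen(326,139,*Rd); d,n4=cen(462,142,*Rd)
print(n1,n2,n3,n4); print('white mid',(a+b)/2,np.linalg.norm(b-a),np.degrees(np.arctan2(*(b-a)[::-1])))
v=d-c; print('red mid',(c+d)/2,np.linalg.norm(v),np.degrees(np.arctan2(v[1],v[0])))
s=r.state(); print(s['ee_pos'])
for P in [(317,171)]: pass
# lid pointer (front of bar) at z of cap top
zl=s['ee_pos'][2]-30.6+22
y,x=np.nonzero(cv2.inRange(hs[160:195,304:322],(0,0,190),(180,60,255)))
p=ray(f,x.mean()+304,y.mean()+160,zl,True); q=p[:2]-s['ee_pos'][:2]; print('pointer',p,np.hypot(*q),np.degrees(np.arctan2(q[1],q[0])))
E
python3 pd.py 584.3 -363.2 305 -22
```

```text
178 100 79 60
white mid [ 585.67779576 -364.07081631] 110.61570785025536 -21.599372494731625
red mid [ 585.24374875 -364.05019032] 105.39848374202927 -110.32102818357714
[ 558.87388043 -285.34332842  308.22939559]
pointer [ 595.63443204 -298.87875502  299.62939559] 39.17328079171598 -20.213969752982585
shift cm (tool axes now) [5.17 6.35 0.33] turn [-0.002 -0.004  0.016]
[ 558.9 -285.3  308.2] 14.717664385078288 58.923184275627136 [-0.   0.5 -0.4] [ 0.07 -0.01  0.01] q [-0.55  0.43  1.34  0.    1.36  1.39]
```

```bash
python3 -m jog '[[2,2.5,0,0,0,0.016,0],[2,2.5,0,0,0,0,0],[1,1,0.3,0,0,0,0],[0.2,0.4,0.5,0,0,0,0],[0,0,0.5,0,0,0,0],[0,0,0,0,0,0,0],[0,0,0,0,0,0,0],[0,0,0,0,0,0,0]]'; python3 pd.py 585 -363.7 266 -22
python3 - <<'E'
from h import *
for c in ['wrist','side']:
  f=frame(c)
  for n in ['mouth','lid','lid_grip']:
    for d in r.place_of(c,n)[:1]: print(c,n,d['p'],c2w(f,d['centre']).round(1))
print(r.state()['ee_pos'])
E
```

```text
time: 21.95
ee_pos: [583.6, -363.9, 295.6]
orientation: [-3.082, 0.6, -0.008]
ft_force: [-0.1, -0.1, -0.0]
width: 15.2
gripper_force: 59.0
shift cm (tool axes now) [ 0.11 -0.06  2.96] turn [-0.002 -0.005 -0.   ]
[ 583.6 -363.9  295.6] 15.232418974980817 59.04595077037811 [-0.1 -0.1 -0. ] [-0.02 -0.01 -0.03] q [-0.63  0.56  1.17  0.    1.41  1.33]
wrist lid 0.96 [ 583.2 -358.   266.6]
wrist lid_grip 0.95 [ 583.3 -366.   315.8]
side mouth 0.87 [ 583.9 -366.1  231.2]
side lid 0.92 [ 580.3 -361.9  257.7]
side lid_grip 0.62 [ 581.1 -364.2  310.8]
[ 583.52590632 -364.80267038  295.1385589 ]
```

Now descend to just above the ledge, then in gently.

```bash
python3 -m jog '[[0.1,-0.05,1,0,0,0,0],[0,0,1,0,0,0,0],[0,0,1,0,0,0,0],[0,0,0,0,0,0,0],[0,0,0,0,0,0,0]]'; python3 pd.py 585 -363.7 258 -22
python3 -m jog '[[0,0,0.3,0,0,0,0],[0,0,0.3,0,0,0,0],[0,0,0.2,0,0,0,0],[0,0,0,0,0,0,0],[0,0,0,0,0,0,0]]'; python3 pd.py 585 -363.7 246 -22
```

```text
time: 22.77
ee_pos: [584.5, -364.6, 263.8]
orientation: [-3.081, 0.601, -0.004]
ft_force: [0.7, -0.4, -0.5]
width: 15.0
gripper_force: 59.0
shift cm (tool axes now) [ 0.01 -0.1   0.58] turn [-0.003 -0.002 -0.001]
[ 584.5 -364.6  263.8] 15.009435439280395 59.04617249965668 [ 0.7 -0.4 -0.5] [-0.04 -0.05  0.02] q [-0.63  0.58  1.21  0.    1.35  1.33]
time: 23.18
ee_pos: [584.9, -364.7, 257.0]
orientation: [-3.082, 0.601, -0.007]
ft_force: [-0.0, 0.5, -1.1]
width: 14.8
gripper_force: 59.0
shift cm (tool axes now) [-0.03 -0.1   1.1 ] turn [-0.002 -0.004 -0.001]
[ 584.9 -364.7  257. ] 14.79585362508625 59.04609024524689 [-0.   0.5 -1.1] [-0.01 -0.02 -0.02] q [-0.63  0.59  1.22  0.    1.33  1.33]
```

```bash
python3 -m jog '[[0,0,0.2,0,0,0,0],[0,0,0.2,0,0,0,0],[0,0,0.1,0,0,0,0],[0,0,0,0,0,0,0],[0,0,0,0,0,0,0]]'; python3 pd.py 585 -363.7 246 -22
```

```text
time: 23.6
ee_pos: [584.8, -364.7, 252.0]
orientation: [-3.082, 0.601, -0.007]
ft_force: [0.2, -0.1, -1.0]
width: 14.8
gripper_force: 59.0
shift cm (tool axes now) [-0.03 -0.1   0.6 ] turn [-0.002 -0.004 -0.001]
[ 584.8 -364.7  252. ] 14.80606978665602 59.04483497142792 [ 0.2 -0.1 -1. ] [ 0.02  0.01 -0.01] q [-0.63  0.59  1.22  0.    1.32  1.33]
```

Past ledge height without contact, so the lugs are in the notches. I'll continue to the stop.

```bash
python3 -m jog '[[0,0,0.2,0,0,0,0],[0,0,0.2,0,0,0,0],[0,0,0.2,0,0,0,0],[0,0,0.1,0,0,0,0],[0,0,0,0,0,0,0],[0,0,0,0,0,0,0]]'; python3 pd.py 585 -363.7 246 -22
```

```text
time: 24.1
ee_pos: [585.0, -364.7, 246.6]
orientation: [-3.083, 0.601, -0.009]
ft_force: [-3.4, 2.9, 9.7]
width: 15.2
gripper_force: 60.4
shift cm (tool axes now) [-0.03 -0.09  0.06] turn [-0.002 -0.005 -0.001]
[ 585.  -364.7  246.6] 15.160796611893616 60.39105534553528 [-3.4  2.9  9.7] [ 0.33  0.78 -0.02] q [-0.63  0.6   1.23  0.    1.31  1.33]
```

```bash
python3 -m jog '[[0,0,0,0,0,0.05,0],[0,0,0,0,0,0.05,0],[0,0,0,0,0,0.05,0],[0,0,0,0,0,0.05,0],[0,0,0,0,0,0.05,0],[0,0,0,0,0,0.05,0],[0,0,0,0,0,0.05,0],[0,0,0,0,0,0.05,0],[0,0,0,0,0,0,0],[0,0,0,0,0,0,0]]'; python3 pd.py 585 -363.7 246 -67
```

```text
time: 24.93
ee_pos: [585.7, -365.2, 246.8]
orientation: [-2.901, 1.202, -0.012]
ft_force: [2.0, 0.4, 8.3]
width: 15.2
gripper_force: 60.3
shift cm (tool axes now) [-0.16 -0.06  0.07] turn [-0.005 -0.006  0.384]
[ 585.7 -365.2  246.8] 15.191785987928796 60.26807427406311 [2.  0.4 8.3] [-0.09  0.    0.03] q [-0.63  0.6   1.23  0.    1.31  1.73]
```

```bash
python3 -m jog '[[0,0,0,0,0,0.05,0],[0,0,0,0,0,0.05,0],[0,0,0,0,0,0.05,0],[0,0,0,0,0,0.05,0],[0,0,0,0,0,0.05,0],[0,0,0,0,0,0.05,0],[0,0,0,0,0,0.05,0],[0,0,0,0,0,0.034,0],[0,0,0,0,0,0,0],[0,0,0,0,0,0,0]]'; python3 pd.py 585 -363.7 246 -67
python3 - <<'E'
from h import *
f=frame('wrist'); save(f,'z.png')
c=f['pixels'][20:320,120:540,::-1]; cv2.imwrite('pics/zc.png',cv2.resize(c,None,fx=1.8,fy=1.8))
g=frame('side')
for d in r.place_of('side','measuring_cup'): print(d['p'],c2w(g,d['centre']).round(1))
for d in r.place_of('side','lid')[:1]: print('lid',d['p'],c2w(g,d['centre']).round(1))
E
```

```text
time: 25.77
ee_pos: [585.5, -365.5, 246.7]
orientation: [-2.618, 1.733, -0.011]
ft_force: [1.1, -2.1, 8.0]
width: 15.0
gripper_force: 60.3
shift cm (tool axes now) [-0.18 -0.03  0.07] turn [-0.006 -0.005  0.   ]
[ 585.5 -365.5  246.7] 14.972371288536195 60.29072284698486 [ 1.1 -2.1  8. ] [-0.38  0.27  0.13] q [-0.63  0.6   1.23  0.    1.31  2.11]
0.86 [ 518.9 -336.6    1.6]
0.84 [ 474.6 -171.8    1.6]
lid 0.71 [ 585.2 -364.   211.6]
```

View pics/zc.png

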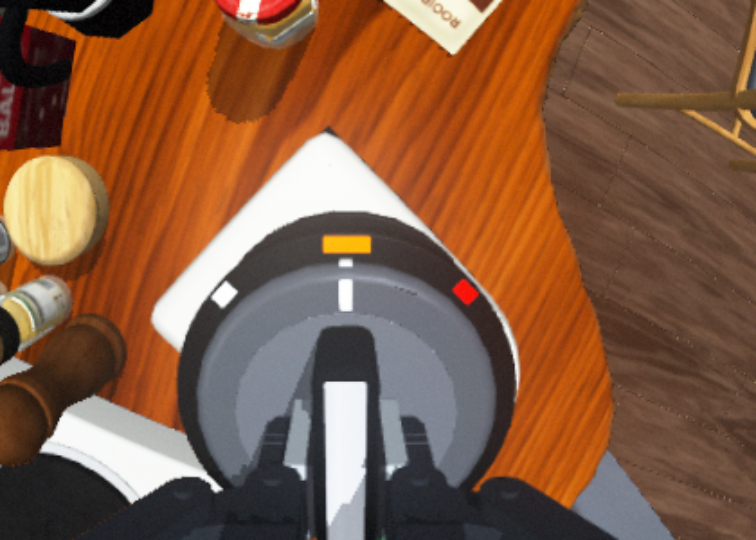

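The crop shows the lid's pointer (346,290) exactly at the orange mark (346,244), with the lid flush in the collar. I'll hold for over a second, then hand in.

```bash
python3 -m jog '[[0,0,0,0,0,0,0],[0,0,0,0,0,0,0],[0,0,0,0,0,0,0],[0,0,0,0,0,0,0],[0,0,0,0,0,0,0],[0,0,0,0,0,0,0],[0,0,0,0,0,0,0],[0,0,0,0,0,0,0],[0,0,0,0,0,0,0],[0,0,0,0,0,0,0]]'; python3 -m jog '[[0,0,0,0,0,0,0],[0,0,0,0,0,0,0],[0,0,0,0,0,0,0],[0,0,0,0,0,0,0],[0,0,0,0,0,0,0],[0,0,0,0,0,0,0]]'; python3 pd.py 585 -363.7 246 -67; python3 -c "from station import r;print(r.finish_job())"
```

```text
time: 26.8
ee_pos: [585.4, -365.5, 246.7]
orientation: [-2.618, 1.732, -0.011]
ft_force: [1.2, -1.5, 7.7]
width: 15.1
gripper_force: 60.3
time: 27.3
ee_pos: [585.5, -365.5, 246.7]
orientation: [-2.618, 1.732, -0.011]
ft_force: [0.7, -1.5, 7.9]
width: 14.8
gripper_force: 60.3
shift cm (tool axes now) [-0.18 -0.03  0.07] turn [-0.006 -0.005  0.   ]
[ 585.5 -365.5  246.7] 14.824206948673284 60.28596639633179 [ 0.7 -1.5  7.9] [-0.39  0.22  0.11] q [-0.63  0.6   1.23  0.    1.31  2.11]
the job is handed in; nothing more can be done
None
```

The job is handed in (no verdict came back): the cup stands about 5 mm from the spout axis, and the lid is fully home and held with its pointers at the orange pulse marks.

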